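# Clamp the sizing bar in the counter's bar holder

### The arm

A 7-joint arm with a two-finger parallel gripper is mounted at the origin on the work surface. World frame = base frame: x ahead of the robot, y to its left, z up, the work surface at z = 0. Lengths are in m, angles in rad, forces in N, time in s.
With the tool pointing down it reaches from about 0.425 to 0.925 m from the base axis. Payload 6.8 kg.
Tool frame: the origin (TCP) lies on the front face of the gripper's body, between the roots of the fingers; the fingertips stand 73 mm ahead of it and the grasp point (between the pads) lies 54 mm ahead of it (env.nose_length is the distance from the TCP to the fingertips, in m); z points along the fingers, y is the line along which they close (so a half turn about z gives the same grasp; the last joint's range is limited). The gripper opens to 85 mm and grips with 20 to 120 N. Pads are 22 mm wide; open, the fingers measure 114 mm over their backs; the gripper's body (76 mm by 85 mm) begins 54 mm behind the grasp point. The pads swing forward as they close: fully open they stand 13 mm farther back than shut.
Start: joints at [1.207, 0.477, 0.022, 1.555, -0.011, 1.109, -0.083], TCP at [0.171, -0.653, 0.304] pointing down, gripper open.
Joint ranges: [-2.96, 2.96], [-0.34, 2.1], [-1.41, 1.46], [0.24, 2.44], [-1.37, 4.51], [0.17, 1.92], [-2.96, 2.96]. Speed limits (rad/s): [2.39, 2.39, 3.14, 3.14, 3.14, 3.14, 3.14].

### API

Orientations are given as a unit quaternion [w, x, y, z].
In Python, from cell import env, kin, camera, calibration, job gives the robot as it stands. The module is installed in compiled form; this text tells all that it offers. Calls block until the motion is done:
- env.reach(position, orientation): joint-space move of the TCP to a pose.
- env.movel(position, velocity=0.15, rot=None, stop_force=None): straight line of the TCP; rot=None keeps the orientation; velocity is the mean speed in m/s. With stop_force (N) it stops when the force on the tool has changed by that much, and returns True; else False.
- env.goto_joints(angles): joint-space move.
- env.grip(opening, f_grip=None): finger opening in m; f_grip is the grip in N (None keeps the last); returns when the fingers have stopped.
- env.dwell(seconds).
- kin.inverse_kinematics(position, orientation): joint angles nearest the present ones, or None.
- env.get_state(): the state.
- camera(name): name is "side" or "top" or "wrist"; returns (picture, depth): 384x512x3 uint8, blue, green, red; 384x512 float32, m along the optical axis (not along the pixel's ray), 0 where there is no reading.
- calibration(name): a dict with "fx", "fy", "cx", "cy" (pixels), "rvec" (rotation vector, rad) and "tvec" (3), from world to camera coordinates, as OpenCV has them. Camera axes: x right, y down, z forward; pixel columns grow to the right and rows downward; lengths in m; the calibration is good to about 2 mm. A picture is of the moment at which its call begins: read the wrist's pose just before it. calibration takes no time and is no camera call; for the wrist camera it gives the pose at the moment of the call.
A pose or a line that the arm cannot do raises env.PlanningError and nothing moves.
- job.job_done(): hands the job in; it is judged then, once.
The state is a dict: "time": time; "qpos": joint angles; "joint_velocities": joint speeds; "joint_torque": joint torques, N m; "tcp_pos": TCP position; "orientation": TCP orientation; "force": force on the tool from outside, world axes, zero at the start; "torque": the same for the moment, N m; "opening": finger opening in m; "gripper_force": force on a finger pad.
Only numpy, scipy, OpenCV 4.12 (cv2) and the standard library are available. Lean on these libraries where they do the work, as an engineer would, in place of code of your own. Each camera call takes 0.05 s, during which the arm holds its last target. There are 200 camera calls.

### The job

Lift the silver sizing bar out of the clear riser by its square handle, lay it down with the handle on the grey pad and let go, then take it by its tapered shaft and slide the handle fully home, straight and flat, into the channel of the steel bar holder, under the raised foot. Then swing the small lever on the holder's head right down so that the foot presses on the handle, and move clear. Leave the other things on the counter where they are.

Things in the scene. Friction and masses are not known exactly. Their poses are not given: they have to be found in the camera images.
- bar: silver sizing bar, 170 mm, 0.12-0.2 kg: square handle 26x26x60 mm (x -30..30), then a round shaft on the same axis (x 30..140) tapering 18 to 11 mm. Origin: centre of the handle's underside; x from handle to tip, z up; shaft axis at z 13. Centre of mass at x 14, so it lies steady on the handle alone, shaft clear of the surface. Starts level in the riser
- bar_handle (a point): centre of the bar's square handle, 13 mm above bar's origin; axes as bar
- bar_tip (a point): free end of the bar's shaft, 140 mm along x from the handle's centre
- riser: clear acrylic riser, fixed, foot 190x70x10 mm. Origin on the counter below the handle's start; x as the bar's. The handle lies 30 mm above the counter on a rib 14 mm wide (x -32..34); the shaft lies free between cheeks 24 mm apart, 10 thick, 60 tall (x 43..147), so only the handle can be grasped; a wall closes x 147..153. The bar lifts straight up
- pad: thin grey pad, fixed, 220 (x) x 130 (y) x 4 mm; origin at the centre of its underside on the counter, x along its length
- holder: steel bar holder, fixed, 75 mm wide (y). Origin on the counter below the home handle's centre; x points out of the open mouth, z up. Channel floor 45 mm up; channel 31 wide, cheeks 20 high, flared mouth, from the end stop x -30 to x 35. Head over its rear: x -77..-5, 55 wide, underside z 95, top z 135. A home bar's tip points to +x, shaft outside the mouth
- seat (a point): where the centre of the bar's handle is when fully home: 58 mm above the holder's origin, axes as the holder
- foot: round rubber foot, 20 mm across, under the head on the channel's centre line, 16 mm behind the seat centre; origin at the centre of its underside. Lever raised: 14 mm above a home handle (11 mm with the lever at 0.2); lever down: presses on the handle with a few newtons
- lever (a joint): small pivot lever on the +y side of the holder's head: 0 = fully raised, 1.1 rad = fully down at its stop; starts at 0 to 0.2 and stays where it is left. About 2 N down at its tip moves it; with the bar home the foot meets the handle at about 1.01 rad, so press firmly (10 to 14 N) past there; let go, it rests near 1.02, the foot still pressing
- lever_tip (a point): centre of the lever's thumb plate (26 long, 18 wide, 8 mm thick), 62 mm from the pivot. Pivot axis along the holder's y at x -55, y 41.5, z 118 mm in its frame; the lever points to -x, 40 degrees up when raised, 23 degrees below level when down: press the plate from above
- cone: white resin ring cone, 52 mm across at the foot, 88 mm tall; bystander; loose, origin at the centre of its underside
- dish: rose-gold plated open dish, 84 mm across, 22 mm tall; bystander; loose, origin at the centre of its underside
- ring_box: dark fabric ring box, 55 x 55 x 45 mm; bystander; loose, origin at the centre of its underside
- loupe: black loupe, 38 mm across, 34 mm tall; bystander; loose, origin at the centre of its underside
- polish: small jar, 52 mm across, 50 mm tall; bystander; loose, origin at the centre of its underside
- gauge: brass ring gauge lying flat, 60 mm across, 16 mm tall; bystander; loose, origin at the centre of its underside
Not all that is in view belongs to the job. Leave any green look-alike of the holder alone.

How it is judged:
On the way, in this order (a step that is already met when the one before it is completed fails the run):
1. the bar lies at rest with its handle on the pad, let go (x of bar_handle in the frame of pad between -0.11 and 0.11 m and y of bar_handle in the frame of pad between -0.065 and 0.065 m and z of bar_handle in the frame of pad between 0.01 and 0.023 m and contact force between the fingers and bar below 0.1 N and linear speed of bar below 0.02 m/s), for 0.2 s.
2. the bar is home in the holder's channel and let go, the lever still raised (x of bar_handle in the frame of seat between -0.004 and 0.006 m and y of bar_handle in the frame of seat between -0.004 and 0.004 m and z of bar_handle in the frame of seat between -0.004 and 0.004 m and angle between the x axis of bar and the x axis of holder, either way round below 0.08 rad and contact force between the fingers and bar below 0.1 N and value of joint lever below 0.5 rad), for 0.2 s.
At the end, for the whole second after the job is handed in: The lever is down (past 0.95 rad) with the foot pressing on the handle (over 0.5 N), the bar at rest and let go in the holder's channel: handle centre within 6 mm of the stop position along the channel, within 4 mm of the seat sideways and in height, aligned within 0.08 rad (x of bar_handle in the frame of seat between -0.004 and 0.006 m and y of bar_handle in the frame of seat between -0.004 and 0.004 m and z of bar_handle in the frame of seat between -0.004 and 0.004 m and angle between the x axis of bar and the x axis of holder, either way round below 0.08 rad and contact force between the fingers and bar below 0.1 N and value of joint lever above 0.95 rad and contact force between foot and bar above 0.5 N and linear speed of bar below 0.02 m/s); the robot touches nothing.
It fails at once if a bystander on the counter is moved by more than 20 mm (distance of any of cone, dish, ring_box, loupe, polish, gauge from where it was at the start of the episode above 0.02 m).
It also fails if it takes over 54 s, if anything falls off the work surface, if the arm or the gripper's body presses on something with over 40 N, if the wrist force passes 120 N, or if a joint passes its speed limit or range.

## Working session

There is one attempt and no reset: what is moved stays moved. The work goes in short steps, each a Python script; the robot and the scene stay as the last script left them, time stands still between calls to the robot, and variables do not carry over. Pictures are saved under pics/ and viewed, at most 12 in all, crops included, and the job is handed in when it is done.

```bash
mkdir -p pics; cat > h.py <<'E'
import numpy as np, cv2
from scipy.spatial.transform import Rotation as R
from cell import env, kin, camera, calibration, job
def cloud(name):
    c=calibration(name); im,d=camera(name)
    v,u=np.indices(d.shape)
    p=np.stack([(u-c['cx'])/c['fx']*d,(v-c['cy'])/c['fy']*d,d],-1)
    Rm=cv2.Rodrigues(np.array(c['rvec'],float))[0]
    w=(p-np.array(c['tvec']).ravel())@Rm
    w[d<=0]=np.nan
    return im,w
def quat(Rm):
    q=R.from_matrix(Rm).as_quat(); return [q[3],q[0],q[1],q[2]]
E
python3 - <<'E'
from h import *
for n in('top','side'):
    im,w=cloud(n); cv2.imwrite(f'pics/{n}0.png',cv2.resize(im,(800,600))); np.savez(f'{n}0.npz',im=im,w=w)
    c=calibration(n);print(n,c)
s=env.get_state();print(s['time'],s['orientation'],s['opening'],env.nose_length)
E
```

```text
top {'fx': 446.553282565754, 'fy': 446.553282565754, 'cx': 247.91550702372484, 'cy': 186.9210485537969, 'rvec': array([ 2.1716144 , -2.1821791 ,  0.07792973]), 'tvec': array([0.01792635, 0.53229889, 1.33508223])}
side {'fx': 422.2718463705842, 'fy': 422.2718463705842, 'cx': 246.00985488408995, 'cy': 196.20929346073513, 'rvec': array([ 0.75233646, -2.43508023,  1.26288409]), 'tvec': array([0.42810882, 0.24556797, 1.21022137])}
0.1 [-8.34500170e-04  9.91830843e-01  1.27557250e-01 -1.73986931e-04] 0.08569271681903139 0.0726
```

View pics/top0.png

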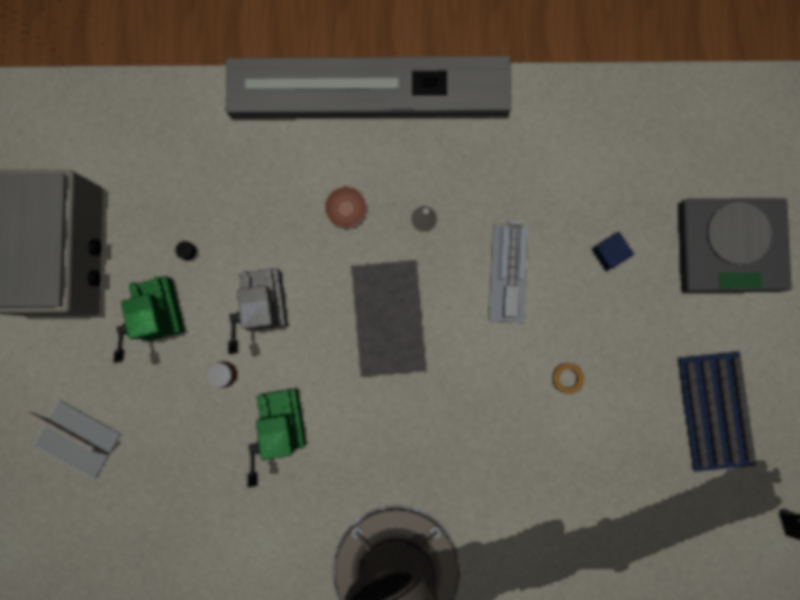

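View pics/side0.png

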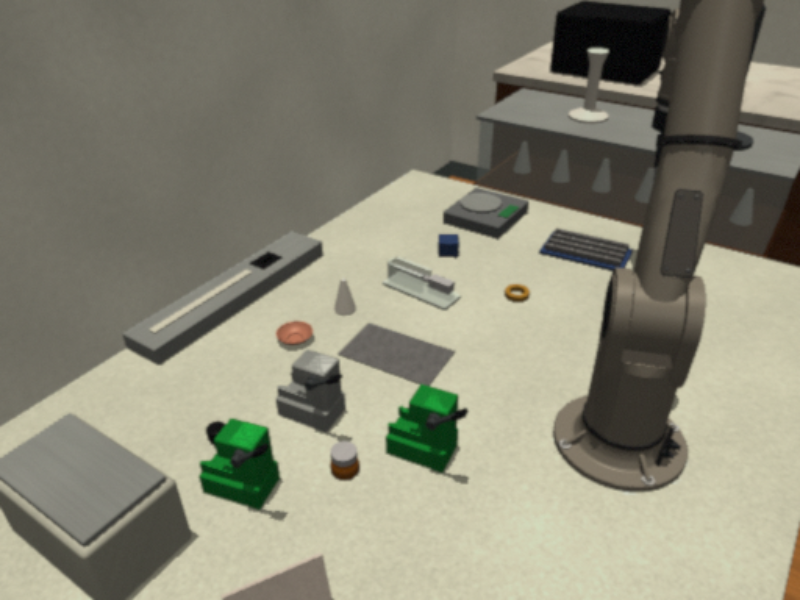

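The top view (800 px scale) shows the silver holder at (262,300) with its mouth facing +x, between green look-alikes. The pad is at (388,318). The riser and bar are at (510,272), with the handle at (512,300). The lever plate is at (234,346). Next I'll measure these.

```bash
python3 - <<'E'
from h import *
t=np.load('top0.npz');im,w=t['im'],t['w']
s=512/800
def rg(x0,x1,y0,y1): 
    sl=np.s_[int(y0*s):int(y1*s),int(x0*s):int(x1*s)]; return im[sl].reshape(-1,3).astype(int),w[sl].reshape(-1,3)
def rect(p,lab):
    r=cv2.minAreaRect((p[:,:2]*1000).astype(np.float32));print(lab,len(p),np.round(r,1) if 0 else r,'medz',np.median(p[:,2]))
c,p=rg(340,440,250,390); g=c.sum(1)
print('pad bright',np.percentile(g,[5,50,95])); m=(g<250)&(abs(p[:,2])<.02); rect(p[m],'pad')
c,p=rg(485,535,215,330)
print(np.histogram(p[:,2],bins=np.arange(-.01,.09,.005)))
for a,b in((.05,.0585),(.0585,.08),(.004,.016)):
    m=(p[:,2]>a)&(p[:,2]<b); rect(p[m],(a,b))
c,p=rg(222,300,258,365)
print(np.histogram(p[:,2],bins=np.arange(-.01,.19,.01)))
for a,b in((.125,.143),(.055,.075),(.036,.053),(.145,.18)):
    m=(p[:,2]>a)&(p[:,2]<b); rect(p[m],(a,b))
E
python3 - <<'E'
import numpy as np,cv2
im=np.load('top0.npz')['im']
a=cv2.resize(im[160:230,140:200],None,fx=6.5,fy=6.5,interpolation=2);b=cv2.resize(im[138:212,305:345],None,fx=6.15,fy=6.15,interpolation=2)
h=455
cv2.imwrite('pics/crop.png',np.hstack([a[:h],b[:h]]))
E
```

```text
pad bright [175. 217. 353.]
pad 2980 ((483.59967041015625, 14.118690490722656), (218.82615661621094, 129.05499267578125), 4.793407440185547) medz 0.004661467705450043
(array([ 29, 362, 473, 327, 323,  45,  23,  14,  35,  23,  50,  96, 157,
       243, 140,  16,   0,   0,   0]), array([-0.01 , -0.005,  0.   ,  0.005,  0.01 ,  0.015,  0.02 ,  0.025,
        0.03 ,  0.035,  0.04 ,  0.045,  0.05 ,  0.055,  0.06 ,  0.065,
        0.07 ,  0.075,  0.08 ,  0.085]))
(0.05, 0.0585) 328 ((574.62060546875, -221.06185913085938), (44.89777755737305, 182.60784912109375), 86.5823745727539) medz 0.055125344972424176
(0.0585, 0.08) 228 ((574.5401611328125, -221.03201293945312), (44.25733184814453, 182.5052032470703), 86.90914916992188) medz 0.06112554185848197
(0.004, 0.016) 722 ((574.4430541992188, -223.21267700195312), (96.34701538085938, 226.42160034179688), 88.96300506591797) medz 0.009692151537805312
(array([ 781, 1352,   27,   31,   28,  241,   50,  120,   19,    9,   15,
         16,   18,   68,  518,   40,   45,   10,    0]), array([-0.01,  0.  ,  0.01,  0.02,  0.03,  0.04,  0.05,  0.06,  0.07,
        0.08,  0.09,  0.1 ,  0.11,  0.12,  0.13,  0.14,  0.15,  0.16,
        0.17,  0.18]))
(0.125, 0.143) 586 ((493.1878967285156, 263.396484375), (85.04383087158203, 75.48153686523438), 9.25654125213623) medz 0.13530624054480916
(0.055, 0.075) 151 ((519.7198486328125, 257.63751220703125), (110.80998992919922, 56.6603889465332), 7.2412238121032715) medz 0.06526880517613069
(0.036, 0.053) 278 ((485.7410888671875, 262.8958740234375), (100.20172882080078, 195.6248779296875), 80.25700378417969) medz 0.045140771220556125
(0.145, 0.18) 68 ((434.1685791015625, 287.3627014160156), (34.69982147216797, 17.910842895507812), 7.702038764953613) medz 0.1563633328833145
```

View pics/crop.png

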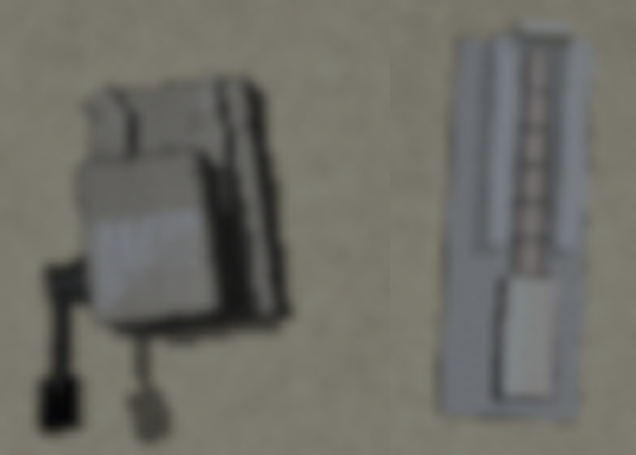

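The crop shows the handle centre at pixel (327.8,193) of the top image, with yaw about -3.4°. The lever is still raised. I'll hover over each and refine with the wrist camera.

```bash
cat >> h.py <<'E'
def down(deg):
    return quat(R.from_euler('z',deg,degrees=True).as_matrix()@np.diag([1.,-1,-1]))
def ray(name,uv,z,c=None):
    c=c or calibration(name); Rm=cv2.Rodrigues(np.array(c['rvec'],float))[0]; t=np.array(c['tvec']).ravel()
    d=Rm.T@np.array([(uv[0]-c['cx'])/c['fx'],(uv[1]-c['cy'])/c['fy'],1]); o=-Rm.T@t
    return o+d*(z-o[2])/d[2]
def say():
    s=env.get_state();print('t',round(s['time'],2),np.round(s['tcp_pos'],4),'F',np.round(s['force'],1),'op',round(s['opening'],4),'gf',np.round(s['gripper_force'],1))
E
python3 - <<'E'
from h import *
H=ray('top',(327.8,193),.056);print(H)
for x,y in ((505,278),(557,278),(502,397),(553,400)): print(np.round(ray('top',(305+(x-390)/6.15,138+y/6.15),.056),4))
env.reach([H[0],H[1],.30],down(-3.4));say()
im,w=cloud('wrist');cv2.imwrite('pics/w1.png',cv2.resize(im,(768,576)));np.savez('w1.npz',im=im,w=w,c=calibration('wrist'))
m=(w[...,2]>.05)&(w[...,2]<.0585)&(abs(w[...,0]-H[0])<.06)&(abs(w[...,1]-H[1])<.05)
p=w[m];print(len(p),cv2.minAreaRect((p[:,:2]*1000).astype(np.float32)))
E
```

```text
[ 0.51038509 -0.22065695  0.056     ]
[ 0.5395 -0.2091  0.056 ]
[ 0.5393 -0.2341  0.056 ]
[ 0.4822 -0.2066  0.056 ]
[ 0.4807 -0.231   0.056 ]
t 2.08 [ 0.51   -0.2219  0.3   ] F [-0.1 -0.3 -0.1] op 0.0853 gf 0.0
1527 ((526.4960327148438, -222.11773681640625), (42.827152252197266, 87.86367797851562), 87.40413665771484)
```

View pics/w1.png

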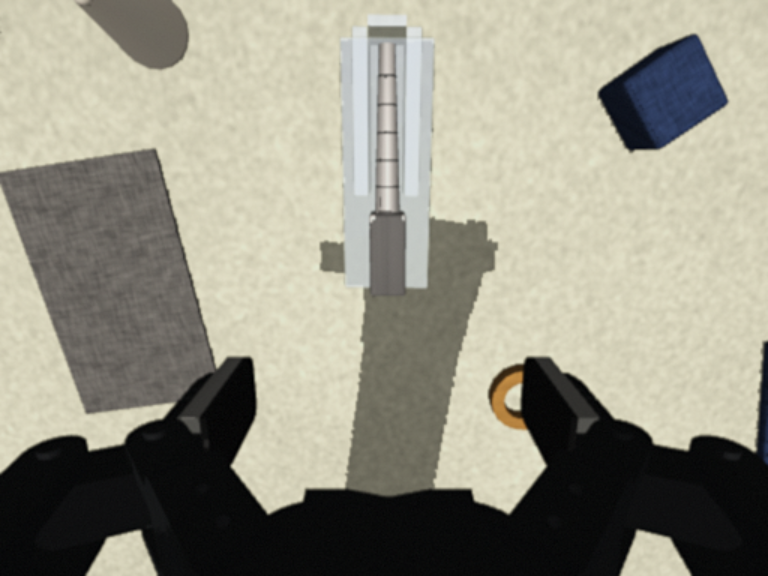

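The wrist view shows the handle's corners at about (371,214) and (405,294) in the 768 px picture, and the bar in line with the image vertical. I'll compute the handle pose and the bystander clearances, then grasp.

```bash
python3 - <<'E'
from h import *
c=np.load('w1.npz',allow_pickle=True)['c'].item()
for n,uv in dict(tl=(371,214),tr=(404,214),bl=(370,294),br=(406,294)).items(): print(n,np.round(ray('wrist',(uv[0]/1.5,uv[1]/1.5),.056,c),4))
a=ray('wrist',(388/1.5,214/1.5),.052,c);b=ray('wrist',(386.5/1.5,42/1.5),.0485,c);print('shaft',a,b,np.degrees(np.arctan2(b[1]-a[1],b[0]-a[0])))
for n,uv in dict(dish=(346,207),cone=(424,218),polish=(222,375)).items(): print(n,np.round(ray('top',(uv[0]*.64,uv[1]*.64),.02),3))
w=np.load('w1.npz')['w']
for v in range(130,205,8): print(v,np.round(w[v,258],4))
E
```

```text
tl [ 0.5421 -0.2123  0.056 ]
tr [ 0.5407 -0.2353  0.056 ]
bl [ 0.4839 -0.2074  0.056 ]
br [ 0.4823 -0.2338  0.056 ]
shaft [ 0.54089471 -0.2241335   0.052     ] [ 0.65099743 -0.22990458  0.0485    ] -3.000436326061752
dish [0.701 0.096 0.02 ]
cone [ 0.678 -0.057  0.02 ]
polish [0.373 0.335 0.02 ]
130 [ 0.5541 -0.2242  0.0515]
138 [ 0.5459 -0.2237  0.0523]
146 [ 0.5379 -0.2232  0.056 ]
154 [ 0.5296 -0.2227  0.0565]
162 [ 0.5207 -0.2222  0.0543]
170 [ 0.5122 -0.2217  0.0556]
178 [ 0.5033 -0.2211  0.0553]
186 [ 0.4946 -0.2206  0.0563]
194 [ 0.4855 -0.22    0.0562]
202 [ 0.4576 -0.2182 -0.0007]
```

```bash
python3 - <<'E'
from h import *
q=down(-3.2)
env.movel([.512,-.222,.16],velocity=.2,rot=q)
print(env.movel([.512,-.222,.1055],velocity=.08,stop_force=8));say()
env.grip(.02,f_grip=60);say()
env.movel([.512,-.222,.21],velocity=.12);say()
env.movel([.513,.017,.21],velocity=.2,rot=down(9));say()
env.movel([.513,.017,.095],velocity=.12)
print(env.movel([.513,.017,.076],velocity=.03,stop_force=4));say()
E
```

```text
False
t 3.82 [ 0.5123 -0.2221  0.1056] F [0.1 0.1 0.3] op 0.0852 gf 0.0
t 4.4 [ 0.5123 -0.2221  0.1059] F [-0.6 -0.2  4.9] op 0.0251 gf 59.9
t 5.42 [ 0.5115 -0.2218  0.2092] F [-0.9  0.3 -1.9] op 0.0247 gf 59.3
t 6.77 [0.513  0.0156 0.2099] F [-1.  -0.1 -1.2] op 0.025 gf 59.2
True
t 8.39 [0.513  0.017  0.0799] F [-0.4 -0.5  6. ] op 0.0246 gf 60.0
```

```bash
python3 - <<'E'
from h import *
env.grip(.05);env.grip(.085);env.dwell(.3);say()
env.movel([.513,.017,.30],velocity=.25);say()
im,w=cloud('wrist');cv2.imwrite('pics/w2.png',cv2.resize(im,(768,576)));np.savez('w2.npz',im=im,w=w,c=calibration('wrist'))
env.reach([.50,.25,.38],down(9));say()
im2,w=cloud('wrist');np.savez('w3.npz',im=im2,w=w,c=calibration('wrist'))
cv2.imwrite('pics/w3.png',cv2.resize(im2,(768,576)))
E
```

```text
t 9.5 [0.5124 0.0168 0.0796] F [-0.2  0.8 -0.7] op 0.085 gf 0.0
t 10.53 [0.5122 0.0168 0.2987] F [-0.4  0.1 -0.5] op 0.0854 gf 0.0
t 11.56 [0.5005 0.2481 0.3789] F [-0.1 -0.4 -0.2] op 0.0851 gf 0.0
```

View pics/w2.png

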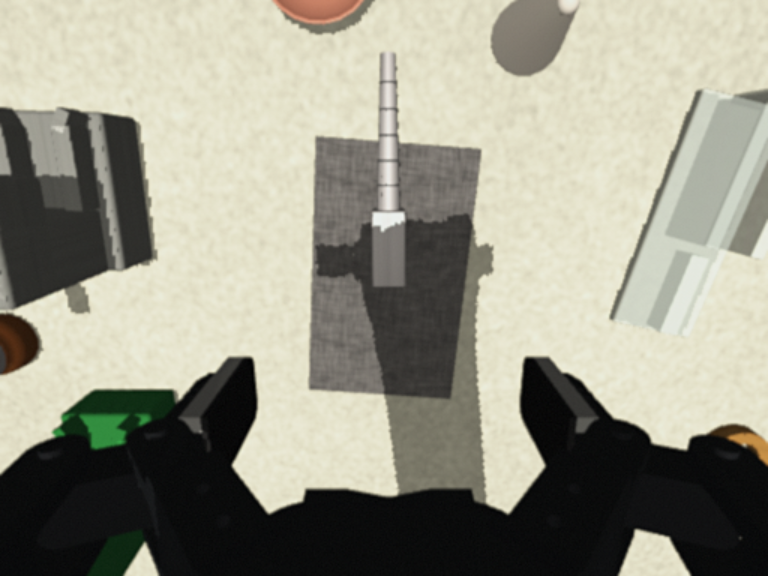

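View pics/w3.png

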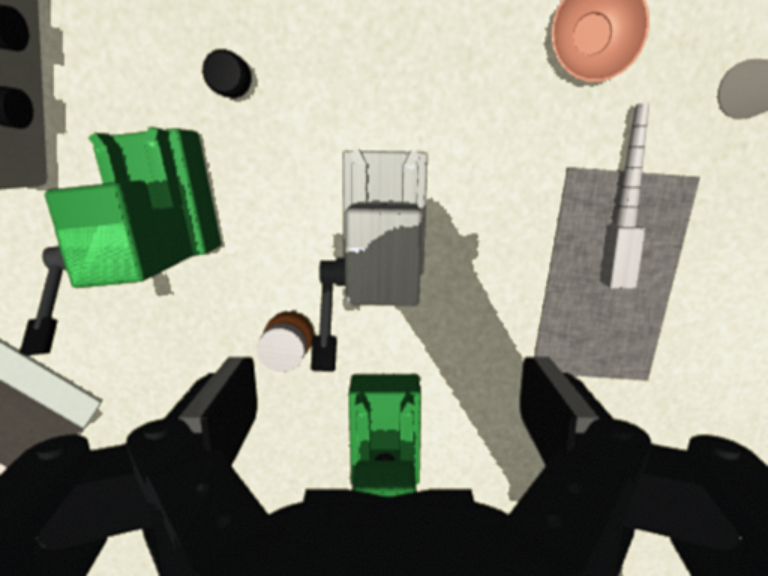

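The bar lies straight on the pad: handle at (372–406, 212–286), shaft off to the top. The holder is nearly aligned with the image, with channel inner walls at about (367–404,155–205), head at (346–421,206–305) and lever plate at (324,353). I'll compute both poses.

```bash
python3 - <<'E'
from h import *
z=np.load('w2.npz',allow_pickle=True);c=z['c'].item();w=z['w']
for uv in((372,212),(404.5,212),(372,286),(406,286)): print('bar',np.round(ray('wrist',(uv[0]/1.5,uv[1]/1.5),.030,c),4))
def rr(p,l): print(l,len(p),cv2.minAreaRect((p[:,:2]*1000).astype(np.float32)))
sub=w[140:192,235:285].reshape(-1,3);p=sub[(sub[:,2]>.022)&(sub[:,2]<.036)];rr(p,'bar handle')
z=np.load('w3.npz',allow_pickle=True);c=z['c'].item();w=z['w'];im=z['im']
sub=w[90:215,215:300].reshape(-1,3)
p=sub[(sub[:,2]>.129)&(sub[:,2]<.142)];rr(p,'headtop');print(np.median(p[:,2]))
# cross sections across y rows through the channel, in holder-ish axes yaw 9
a=np.radians(9);ex=np.array([np.cos(a),np.sin(a)]);ey=np.array([-np.sin(a),np.cos(a)])
for v in (106,114,122,130):
    r=w[v,222:292]; print(v,[(222+i,int(round(1000*(q[:2]@ex))),int(round(1000*(q[:2]@ey))),int(round(q[2]*1000))) for i,q in enumerate(r) if q[2]==q[2]][::3])
for uv,zz in(((343,152),.065),((428,152),.065),((346,208),.135),((421,210),.135),((347,304),.135),((418,305),.135)): q=ray('wrist',(uv[0]/1.5,uv[1]/1.5),zz,c);print(uv,np.round(q,4),'ex/ey',np.round([q[:2]@ex,q[:2]@ey],4))
s=w[222:248,206:226].reshape(-1,3);s=s[s[:,2]>.1];print('lever plate',np.median(s,0),s.min(0),s.max(0))
cv2.imwrite('pics/w3c.png',cv2.resize(im[95:250,205:300],None,fx=6,fy=6*0.64,interpolation=cv2.INTER_CUBIC) if 0 else cv2.resize(im[95:215,205:305],None,fx=5,fy=5,interpolation=cv2.INTER_CUBIC))
E
```

```text
bar [0.5388 0.033  0.03  ]
bar [0.5426 0.0089 0.03  ]
bar [0.4815 0.0245 0.03  ]
bar [ 0.4857 -0.0019  0.03  ]
bar handle 1121 ((513.00439453125, 17.220775604248047), (59.0311393737793, 25.17315101623535), 9.366571426391602)
headtop 3413 ((492.97100830078125, 258.9228210449219), (82.41327667236328, 71.47956085205078), 7.784882068634033)
0.13450696729208503
106 [(222, 601, 219, 1), (225, 601, 214, -1), (228, 601, 206, 44), (231, 601, 202, 46), (234, 601, 198, 46), (237, 601, 193, 64), (240, 601, 189, 65), (243, 601, 186, 45), (246, 601, 182, 45), (249, 601, 178, 44), (252, 601, 174, 46), (255, 601, 170, 45), (258, 601, 167, 44), (261, 601, 163, 46), (264, 601, 159, 46), (267, 601, 155, 45), (270, 601, 151, 49), (274, 601, 147, 65), (277, 601, 143, 65), (280, 601, 138, 44), (283, 601, 134, 44), (286, 600, 126, 0), (289, 600, 122, 0)]
114 [(222, 589, 219, -1), (225, 589, 215, -1), (228, 591, 206, 43), (231, 591, 202, 46), (235, 591, 195, 63), (238, 591, 192, 64), (241, 591, 188, 65), (244, 591, 185, 51), (247, 591, 181, 46), (250, 591, 177, 44), (253, 591, 173, 45), (256, 591, 169, 45),
[... 993 characters left out ...]
258, 570, 167, 46), (261, 570, 163, 43), (264, 570, 159, 45), (267, 570, 155, 46), (270, 572, 152, 66), (273, 572, 148, 65), (276, 571, 144, 65), (279, 570, 139, 45), (282, 570, 135, 44), (285, 566, 127, 0), (288, 566, 122, 0), (291, 566, 118, 1)]
(343, 152) [0.5674 0.2945 0.065 ] ex/ey [0.6065 0.2021]
(428, 152) [0.5781 0.2255 0.065 ] ex/ey [0.6063 0.1323]
(346, 208) [0.531  0.2811 0.135 ] ex/ey [0.5685 0.1946]
(421, 210) [0.5376 0.2294 0.135 ] ex/ey [0.5669 0.1425]
(347, 304) [0.4615 0.2714 0.135 ] ex/ey [0.4983 0.1959]
(418, 305) [0.4687 0.2195 0.135 ] ex/ey [0.4973 0.1435]
lever plate [0.42925744 0.28330489 0.15409304] [0.41444357 0.27349291 0.14361522] [0.44153228 0.29315508 0.16120968]
```

View pics/w3c.png

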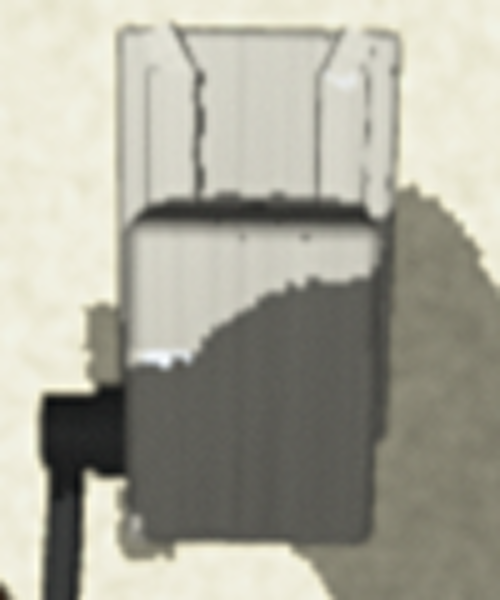

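```bash
python3 - <<'E'
from h import *
z=np.load('w3.npz',allow_pickle=True);c=z['c'].item();w=z['w']
f=lambda x,y,zz:ray('wrist',(205+x/5-.4,95+y/5-.4),zz,c)[:2]
an=lambda a,b:np.degrees(np.arctan2(b[1]-a[1],b[0]-a[0]))
L=[f(199,190,.065),f(197,80,.065)];Rr=[f(317,190,.065),f(321,80,.065)]
print('inner yaw',an(*L),an(*Rr),'centres',(L[0]+Rr[0])/2,(L[1]+Rr[1])/2,'w',np.linalg.norm(L[0]-Rr[0]),np.linalg.norm(L[1]-Rr[1]))
h=[f(130,225,.135),f(378,222,.135),f(128,540,.135),f(373,540,.135)]
print('head',an(h[2],h[0]),an(h[3],h[1]),an(h[1],h[0])-90,an(h[3],h[2])-90,np.mean(h,0))
# base outer edges from depth: z>.03 boundary, per row
E=[[],[]]
for v in range(100,135):
    r=w[v,222:296]; k=np.where((r[:,2]>.035)&(r[:,2]<.055))[0]; E[0].append(r[k[0],:2]);E[1].append(r[k[-1],:2])
for e in E:
    e=np.array(e);vx,vy,x0,y0=cv2.fitLine(e.astype(np.float32),cv2.DIST_HUBER,0,.001,.001).ravel();print('outer yaw',np.degrees(np.arctan(vy/vx)),x0,y0)
# cheek tops: z .06-.07
s=w[96:138,225:292].reshape(-1,3);p=s[(s[:,2]>.061)&(s[:,2]<.069)];r=cv2.minAreaRect((p[:,:2]*1000).astype(np.float32));print('cheeks',r)
s=w[90:138,225:292].reshape(-1,3);p=s[(s[:,2]>.040)&(s[:,2]<.05)]
a=np.radians(8);e=p[:,:2]@[np.cos(a),np.sin(a)];print('front max ex z45',np.sort(e)[-8:]);s=s[(s[:,2]>.061)&(s[:,2]<.069)];e=s[:,:2]@[np.cos(a),np.sin(a)];print('front z65',np.sort(e)[-8:])
hm=np.mean(h,0);print('head centre ex',hm@[np.cos(a),np.sin(a)],'ey',hm@[-np.sin(a),np.cos(a)])
for q in (L[0]+Rr[0])/2,(L[1]+Rr[1])/2: print('chan ey',q@[-np.sin(a),np.cos(a)])
E
```

```text
inner yaw 9.12695933956044 7.2020738585264645 centres [0.53504694 0.2552402 ] [0.56173482 0.25906899] w 0.029915848741961786 0.030821813595620338
head 6.9771601869732125 9.049758246559975 9.496501452374261 8.784804164679201 [0.49992105 0.25071024]
outer yaw 7.1031995 0.5458004 0.29536134
outer yaw 8.262195 0.5600353 0.22308037
cheeks ((553.2054443359375, 259.5611267089844), (43.848331451416016, 56.9035530090332), 6.399088382720947)
front max ex z45 [0.60517582 0.60519568 0.60524129 0.60525557 0.60526395 0.60526746
 0.60531511 0.60541873]
front z65 [0.60405949 0.60445901 0.60448713 0.60451092 0.60451786 0.60519078
 0.60521085 0.60567599]
head centre ex 0.529947978743246 ey 0.17869477866616412
chan ey 0.1782920776610506
chan ey 0.178369372020088
```

Holder: seat at about (0.540,0.256), yaw 8.1°. Bar on the pad: (0.5127,0.0167), yaw 9.2°. Next I'll regrasp it by the shaft, carry it to in front of the mouth and check droop.

```bash
cat >> h.py <<'E'
HY=8.1; S=np.array([.5401,.2561]); a_=np.radians(HY)
EX=np.array([np.cos(a_),np.sin(a_)]);EY=np.array([-EX[1],EX[0]])
def hp(x,y,z): return [*(S+x*EX+y*EY),z]
def shaftfit():
    im,w=cloud('wrist'); s=env.get_state()['tcp_pos']
    p=w.reshape(-1,3); d=p-np.array(s); l=np.c_[d[:,:2]@EX,d[:,:2]@EY,d[:,2]]
    m=(l[:,0]>.02)&(l[:,0]<.074)&(abs(l[:,1])<.010)&(l[:,2]>-.075)&(l[:,2]<-.03); l=l[m]
    b=np.arange(.02,.075,.009)
    for i in range(6):
        k=(l[:,0]>=b[i])&(l[:,0]<b[i+1]); q=l[k]
        if k.sum()>3: print(round(b[i]+.0045,4),k.sum(),'y',np.round(np.median(q[:,1])*1000,2),'topz',np.round(np.percentile(q[:,2],90)*1000,2))
    return im
E
python3 - <<'E'
from h import *
q=down(9.2)
g=[.5127+.062*np.cos(np.radians(9.2)),.0167+.062*np.sin(np.radians(9.2))]
env.reach([*g,.15],q)
print(env.movel([*g,.079],velocity=.08,stop_force=6));say()
env.grip(.008,f_grip=90);say()
env.movel([*g,.18],velocity=.12);say()
env.movel(hp(.062+.085,0,.18),velocity=.2,rot=down(HY))
env.movel(hp(.062+.085,0,.124),velocity=.12);say()
cv2.imwrite('pics/w4.png',cv2.resize(shaftfit(),(768,576)))
im,_=camera('side');cv2.imwrite('pics/s4.png',cv2.resize(im[190:290,160:280],(720,600),interpolation=2))
print(calibration('wrist')['tvec'])
E
```

```text
False
t 13.9 [0.5743 0.0267 0.0794] F [ 0.  -0.9  0.6] op 0.0849 gf 0.0
t 14.55 [0.574  0.0267 0.0792] F [-1.2  0.8  2.8] op 0.0128 gf 87.9
t 15.54 [0.5734 0.0265 0.1792] F [ 0.1  1.2 -1.5] op 0.0128 gf 87.9
t 17.68 [0.6858 0.2768 0.1242] F [ 0.2  0.2 -0.9] op 0.0129 gf 87.9
0.0245 582 y -0.53 topz -56.13
0.0335 588 y -0.32 topz -56.41
0.0425 601 y -0.53 topz -56.63
0.0515 601 y -0.53 topz -56.88
0.0605 614 y -0.53 topz -56.99
0.0695 613 y -0.53 topz -57.3
[0.17761613 0.70516733 0.40113103]
```

View pics/s4.png

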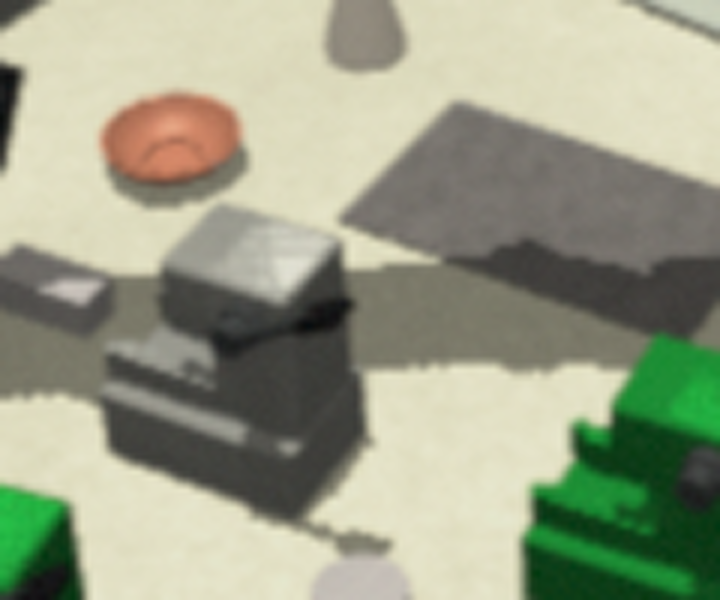

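The side view shows the handle, level, just outside the mouth at (55,290). The shaft fit gives a droop of about 0.4°. Now I'll insert it.

```bash
python3 - <<'E'
from h import *
print(env.movel(hp(.062+.025,0,.1235),velocity=.06,stop_force=10));say()
print(env.movel(hp(.062+.025,0,.117),velocity=.02,stop_force=4));say()
z=env.get_state()['tcp_pos'][2]
env.movel(hp(.062+.025,0,z+.0007),velocity=.02)
print(env.movel(hp(.062-.010,0,z+.0007),velocity=.03,stop_force=12));say()
s=env.get_state()['tcp_pos'];print('x along',(np.array(s[:2])-S)@EX,(np.array(s[:2])-S)@EY)
E
```

```text
False
t 18.93 [0.6267 0.2683 0.1235] F [ 1.   0.5 -1.5] op 0.0128 gf 87.9
True
t 19.23 [0.6271 0.2686 0.1192] F [0.8 0.2 6.1] op 0.0129 gf 88.7
True
t 20.36 [0.6011 0.2646 0.1209] F [ 0.6  0.8 -0.2] op 0.0132 gf 88.1
x along 0.06155584570054959 -0.00022232094173876564
```

```bash
python3 - <<'E'
from h import *
p=hp(.0616-.004,0,.1205)
print(env.movel(p,velocity=.02,stop_force=15));say()
s=env.get_state()['tcp_pos'];print('x along',(np.array(s[:2])-S)@EX)
env.grip(.05);env.grip(.085);env.dwell(.3);say()
s=env.get_state()['tcp_pos']
env.movel([s[0],s[1],.25],velocity=.2)
env.reach(hp(-.03,0,.36),down(HY));say()
im,w=cloud('wrist');cv2.imwrite('pics/w5.png',cv2.resize(im,(768,576)));np.savez('w5.npz',im=im,w=w,c=calibration('wrist'))
E
```

```text
False
t 20.77 [0.6005 0.2643 0.1216] F [11.2  1.7 -1.4] op 0.0131 gf 88.1
x along 0.06094427065159548
t 21.95 [0.5971 0.2642 0.1205] F [ 0.5  1.4 -0.7] op 0.085 gf 0.0
t 23.37 [0.5104 0.2514 0.3589] F [ 0.3 -0.4  0. ] op 0.0853 gf 0.0
```

View pics/w5.png

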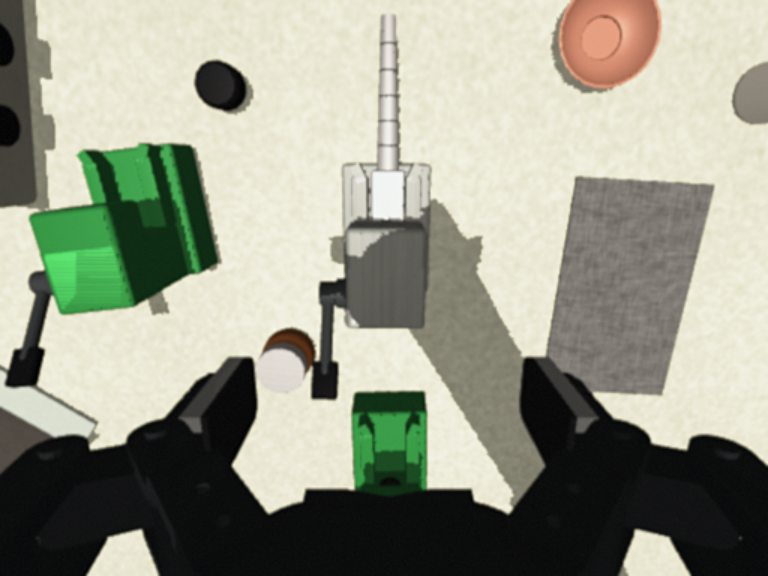

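The bar sits home and straight: the handle front edge at (388,171) is 5 mm inside the mouth, and it took 11 N against the stop. The lever plate is at (325,380), still raised. Now I'll press it.

```bash
python3 - <<'E'
from h import *
N=.0726
env.grip(0.0);env.reach(hp(-.110,.0415,.19+N),down(HY));say()
print(env.movel(hp(-.110,.0415,.166+N),velocity=.06,stop_force=15));say()
print(env.movel(hp(-.116,.0415,.112+N),velocity=.05,stop_force=20));say()
print(env.movel(hp(-.116,.0415,.085+N),velocity=.02,stop_force=13));say()
env.dwell(.2);say()
s=env.get_state()['tcp_pos']
env.movel([s[0],s[1],.30],velocity=.15)
im,w=cloud('wrist');np.savez('w6.npz',im=im,w=w)
cv2.imwrite('pics/w6.png',cv2.resize(im,(768,576)))
s=w.reshape(-1,3);d=s[:,:2]-S;x,y=d@EX,d@EY
m=(x<-.085)&(x>-.135)&(abs(y-.0415)<.008)&(s[:,2]>.06);print(m.sum(),[np.round(v,4) for v in(np.median(x[m]),np.median(y[m]),np.median(s[m,2]))])
im,_=camera('side');cv2.imwrite('pics/s6.png',cv2.resize(im[190:290,160:280],(720,600),interpolation=2))
E
```

```text
t 24.77 [0.4257 0.2818 0.2629] F [0.9 0.  0.6] op -0.0001 gf 0.0
False
t 25.32 [0.4254 0.2816 0.2383] F [-0.2 -0.1 -0.6] op -0.0 gf 0.0
False
t 26.56 [0.4194 0.2808 0.1847] F [-0.2 -0.4 -0.1] op -0.0001 gf 0.0
True
t 27.22 [0.4201 0.2812 0.1763] F [-2.2 -1.9 11.1] op -0.0003 gf 5.7
t 27.42 [0.4201 0.2811 0.1764] F [-2.1 -2.1 10.6] op 0.0004 gf 5.1
9331 [np.float64(-0.1045), np.float64(0.0417), np.float64(0.3005)]
```

View pics/s6.png

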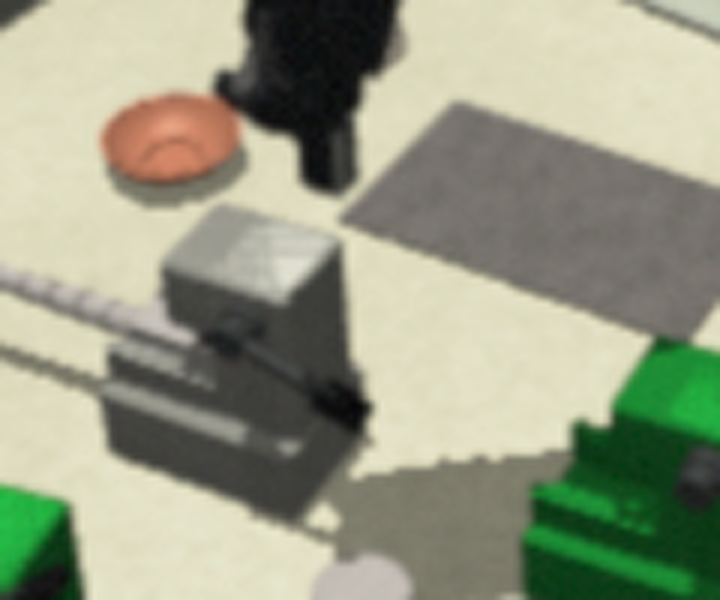

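The lever looks down, with the plate at (345,400). I'll press once more a little farther out and firmer, then measure.

```bash
python3 - <<'E'
from h import *
N=.0726
env.movel(hp(-.120,.0415,.115+N),velocity=.12)
print(env.movel(hp(-.120,.0415,.083+N),velocity=.02,stop_force=14.5));say()
env.dwell(.3);say()
s=env.get_state()['tcp_pos']
env.movel([s[0],s[1],.30],velocity=.15)
env.reach(hp(-.03,0,.36),down(HY));say()
im,w=cloud('wrist');np.savez('w6.npz',im=im,w=w)
cv2.imwrite('pics/w6.png',cv2.resize(im,(768,576)))
s=w.reshape(-1,3);d=s[:,:2]-S;x,y=d@EX,d@EY
for a in np.arange(-.13,-.06,.008):
    m=(x>a)&(x<a+.008)&(abs(y-.0415)<.004)&(s[:,2]>.06)&(s[:,2]<.2)
    if m.sum(): print(round(a+.004,3),m.sum(),np.round(np.median(s[m,2]),4))
E
```

```text
True
t 30.43 [0.4159 0.2805 0.1743] F [-2.7 -2.8 12.8] op 0.0002 gf 6.9
t 30.73 [0.4158 0.2804 0.1745] F [-2.5 -2.1 12. ] op -0.0 gf 6.1
t 32.25 [0.5106 0.2515 0.359 ] F [-0.3 -0.3 -0.3] op -0.0001 gf 0.0
-0.126 21 0.0987
-0.118 33 0.1009
-0.11 35 0.1039
-0.102 41 0.1055
-0.094 40 0.1085
-0.086 33 0.1118
-0.078 44 0.1139
-0.07 40 0.1169
-0.062 35 0.1246
```

View pics/w6.png

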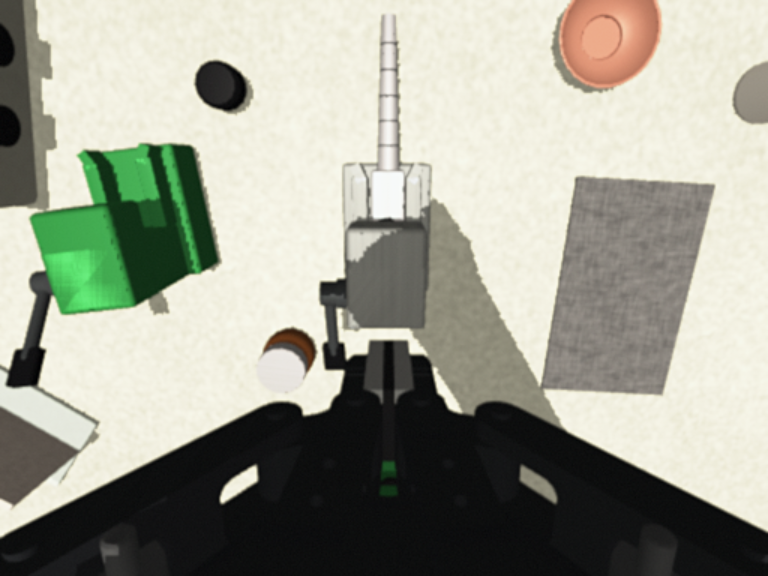

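The wrist view shows the lever down, with the plate at (334,355). Its slope is 18.0°, which is about 1.01–1.02 rad, the expected rest value. The bar is still straight and home at (388,171), and the arm is clear.

```bash
python3 -c "
from h import *
print(job.job_done());say()"
```

```text
the job is handed in; nothing more can be done
None
the job is handed in; nothing more can be done
```

The job is handed in at about 32 s: the bar is home in the holder, the lever measured about 1.01 rad (its expected rest point with the foot pressing), and the arm is clear; the foot's force can't be read directly, and the hand-in returned no verdict.

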